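# Draw a lead casting from its mould with the casting hook

## Task

Draw the lead casting out of the bronze mould with the casting hook alone, never touching that casting with the fingers: feel for its wire eye, turn the hook's curved bow gently round through the eye until the eye lies in the middle of the bow, and lift the casting out hanging freely. Stand it gently and upright on the sorting board on the rough side of the little gate, the side where the untrimmed casting already stands, turn the hook back out of the eye, and stand the hook upright on its foot on the bench. Do not force the eye, and leave everything else where it is.

Things in the scene. Friction and masses are not known exactly. Their poses are not given: they have to be found in the camera images.
- casting_centre (a point): Centre of the lead casting in the bronze mould, 22 mm above its underside. A lead frustum 44 mm high, 31 mm across below and 42 mm above, about 0.5 kg, with ragged flash round its top edge. It sits loosely in the mould's tapered pot (about 1 mm play, can turn): underside 13 mm above the bench, top face 3 mm above the pot's rim. Its eye takes up to 12 N from the hook.
- casting_top (a point): Middle of the casting's top face. On it stands an upright round wire eye: hole 10 mm across, wire 4 mm thick, 18 mm over all, on a 5 mm shank. The hole's axis is level, along the casting's own x. The eye was pushed in by hand, so its height is NOT measured: the hole's centre lies 9.5 to 32.5 mm above this point; find it by feel or sight. It is firm and does not shift.
- hook_grip (a point): Casting hook's grip: a point on the shank's axis 80 mm above the foot's underside. The hook stands upright, 0.11 kg. Flat-sided ash grip from 38 to 110 mm above the underside, 32 mm wide along own x, 20 mm thick along own y (take it across y); below it an upright 6 mm steel shank, and the foot (see hook).
- hook: Casting hook; origin on the shank's axis at the foot's underside, z up. The foot is a flat level bow of 6 mm steel rod (4.8 mm at its point), centre line 3.6 mm up, 36 mm from the axis. From own x, counter-clockwise from above: free point at 15 degrees, own y at 90, end at 255, where a spoke runs in to the shank; the rest is open. Turned clockwise about the shank, the point leads.
- hook_bow (a point): Middle of the bow, where the eye is to lie and the load to hang: on the rod's centre line at 90 degrees, i.e. 36 mm from the shank's axis along the hook's own y, 3.6 mm above the underside. Axes as the hook's.
- hook_tip (a point): Free point of the bow, on its centre line at 15 degrees. Axes as the hook's.
- mould: Twin bronze mould bolted to the bench; origin under the middle of its base plate, 160 x 78 x 8 mm, long side along own x. Two tapered pots, rims 54 mm above the bench and 53 mm across, stand at own x = -36 mm (with the casting in it) and +36 mm (empty).
- board: Sorting board fixed on the bench, 250 mm along own x by 270 mm along own y, its top 10 mm above the bench, with 7 mm wide edge lips 14 mm above the bench. Origin under its middle. The little wooden gate stands across it along own x at y = 0, 14 mm thick, top 50 mm above the bench. One side (own +y or own -y) is the rough side: the one on which the untrimmed casting stands.
- rough_centre (a point): Centre of the untrimmed casting standing on the board, the same kind as the one in the mould, with ragged flash round the top edge. Its side of the gate is the rough side. 22 mm above its underside; 79 mm tall with its eye. To be left alone.
- trimmed_centre (a point): Centre of the trimmed casting, clean-edged, standing on the other side of the gate; 66 mm tall with its eye. To be left alone.
- cup_centre (a point): Pewter cup, 68 mm across and 85 mm tall; its middle. To be left alone.
- file_centre (a point): Flat file with an ash handle lying on the bench along own x, 286 mm long (146 mm to own -x, 140 mm to own +x of this point), 23 mm thick. To be left alone.
- mallet_centre (a point): Wooden mallet lying on the bench, head 60 mm thick and 90 mm long along own y, handle to own x = +177 mm; centre of its head. To be left alone.
- ladle_centre (a point): Iron pouring ladle lying on the bench, bowl 62 mm across and 28 mm high, handle to own x = +210 mm; middle of its bowl. To be left alone.
- ingot_centre (a point): Loose lead ingot 110 x 44 x 24 mm; its middle. To be left alone.
Mind the look-alikes: they are no part of the job. What is shaped like the part that bears rough_centre but blue or purple is not meant.

How it is judged:
On the way, in this order (a step that is already met when the one before it is completed fails the run):
1. the casting hangs freely in the middle of the hook's bow, clear of the mould (height (world z) of casting_centre above 0.055 m and horizontal distance between casting_centre and hook_bow below 0.02 m and contact force between casting and hook above 1.5 N and contact force between casting and mould below 0.1 N), for 0.3 s.
2. the casting stands upright on the sorting board with the hook turned out of its eye (height (world z) of casting_centre below 0.036 m and angle between casting_centre's own z axis and vertical below 0.1 rad and contact force between casting and hook below 0.05 N and contact force between casting and board above 2 N and horizontal distance between casting_centre and hook_tip above 0.015 m and horizontal distance between casting_centre and hook_bow above 0.03 m), for 0.2 s.
At the end, for the whole second after the job is handed in: The casting stands upright (within 6 degrees) on the sorting board, at least 20 mm from the middle of the gate on the side where the untrimmed casting stands, clear of the hook; the hook stands upright (within 6 degrees) on its foot on the bench itself; both are at rest and released (((y of casting_centre in the frame of board between 0.02 and 0.125 m and y of rough_centre in the frame of board above 0 m) or (y of casting_centre in the frame of board between -0.125 and -0.02 m and y of rough_centre in the frame of board below 0 m)) and x of casting_centre in the frame of board between -0.12 and 0.12 m and height (world z) of casting_centre between 0.028 and 0.036 m and angle between each of casting_centre, hook's own z axis and vertical below 0.1 rad and contact force between casting and hook below 0.05 N and height (world z) of hook below 0.006 m and linear speed of each of hook, casting below 0.02 m/s); the robot touches nothing.
It fails at once if the hook presses on the casting or its eye with more than 12 N (contact force between hook and casting above 12 N).
It fails at once if the casting is touched by the fingers or the arm (contact force between any of the fingers, the arm and casting above 0.3 N).
It fails at once if the casting is dropped or banged down on the board (more than 40 N) (contact force between casting and board above 40 N).
It fails at once if the rough or the trimmed casting is moved more than 15 mm or tipped (distance of any of rough_centre, trimmed_centre from where it was at the start of the episode above 0.015 m or angle between any of rough_centre, trimmed_centre's own z axis and vertical above 0.5 rad).
It fails at once if the cup, file, mallet, ladle or ingot is moved more than 20 mm (distance of any of cup_centre, file_centre, mallet_centre, ladle_centre, ingot_centre from where it was at the start of the episode above 0.02 m).
It also fails if it takes over 72 s, if anything falls off the work surface, if the arm or the gripper's body presses on something with over 40 N, if the wrist force passes 120 N, or if a joint passes its speed limit or range.

## Robot

A 6-joint arm with a two-finger parallel gripper is mounted at the origin on the work surface. World frame = base frame: x ahead of the robot, y to its left, z up, the work surface at z = 0. Lengths are in m, angles in rad, forces in N, time in s.
With the tool pointing down it reaches from about 0.275 to 0.825 m from the base axis. Payload 4.9 kg.
Tool frame: the origin (TCP) lies midway between the tips of the shut fingers; the grasp point (between the pads) lies 19 mm behind it (grip_point_offset is the distance from the TCP to the grasp point, in m); z points along the fingers, x is the direction in which the jaws open and shut, and the axes are right-handed (so a half turn about z gives the same grasp; the last joint's range is limited). The gripper opens to 85 mm and grips with 20 to 120 N. Pads are 22 mm wide; open, the fingers measure 114 mm over their backs; the gripper's body (76 mm by 85 mm) begins 54 mm behind the grasp point. The pads swing forward as they close: fully open they stand 13 mm farther back than shut.
Start: joints at [-1.262, 0.326, -0.193, 1.052, 0, 1.437], TCP at [0.236, -0.497, 0.231] pointing down, gripper open.
Joint ranges: [-2.65, 2.65], [-0.97, 1.79], [-1.3, 1.35], [-1.93, 2.1], [-1.47, 1.37], [-3.14, 3.14]. Speed limits (rad/s): [2.57, 2.57, 3.14, 3.14, 3.14, 3.14].

## Interface

Orientations are given as a rotation vector (axis times angle).
In Python, from cell import * gives the robot as it stands. Calls block until the motion is done:
- movep(position, orientation): joint-space move of the TCP to a pose.
- move_l(position, velocity=0.15, rot=None, until_force=None): straight line of the TCP; rot=None keeps the orientation; velocity is the mean speed in m/s. With until_force (N) it stops when the force on the tool has changed by that much, and returns True; else False.
- set_joints(angles): joint-space move.
- let_go() and grab(newtons=None): open the fingers fully, or close them until they stop; newtons is the grip in N (None keeps the last).
- sleep(seconds).
- ik(position, orientation): joint angles nearest the present ones, or None.
- get_state(): the state.
- grab_frame(name): name is "side" or "top"; returns a dict with "img" (400x640x3 uint8, red, green, blue), "fx", "fy", "cx", "cy" (pixels), "k1" (the pictures are not rectified: a ray, as slopes to the right and down, at radius r is drawn at 1 + k1 r^2 times it, then the intrinsics apply), "cam_to_world" (4x4, takes a point from camera to world coordinates). Camera axes: x right, y down, z forward; pixel columns grow to the right and rows downward; lengths in m; the calibration is good to about 2 mm. A picture is of the moment at which its call begins. There is no depth.
A pose or a line that the arm cannot do raises MotionError and nothing moves.
- sign_off(): hands the job in, once; it reports no verdict.
Trained networks look in the newest picture that a camera, given by its name, has taken for a name from the list of things; names that differ only in an ending like _2 or _b are one class to them, and where a whole thing is asked for, a point or a joint stands for the part that bears it (a point fixed in the world has none). Each returns a list of dicts, best first, with "score" (0 to 1); they miss things now and then, are a little off and sometimes report something else, mostly with a low value. They report only what shows in the picture. A call takes as long as a camera call. They do not tell look-alikes from the thing itself.
- spot_in(camera, name): "centre" ([column, row] in pixels, amid what is visible of it).
- silhouettes(camera, name): "mask" (400x640 bool, what is visible of it) and "centre" ([column, row] in pixels, amid what is visible of it).
- tip_of(camera, name): "centre" ([column, row] in pixels: a listed point, or the origin of a listed thing).
The state is a dict: "clock": time; "q": joint angles; "joint_velocities": joint speeds; "tau": joint torques, N m; "position": TCP position; "eef_rot": TCP orientation; "contact_force": force on the tool from outside, world axes, zero at the start; "wrist_torque": the same for the moment, N m; "finger_gap": opening from 0.0 (shut) to 1.0 (fully open).
Only numpy, scipy, OpenCV 4.12 (cv2) and the standard library are available. Lean on these libraries where they do the work, as an engineer would, in place of code of your own. Each camera call takes 0.05 s, during which the arm holds its last target.

## Working session

There is one attempt and no reset: what is moved stays moved. The work goes in short steps, each a Python script; the robot and the scene stay as the last script left them, time stands still between calls to the robot, and variables do not carry over. Pictures are saved under pics/ and viewed, and the job is handed in when it is done.

```bash
ls; mkdir -p pics; python3 - <<'E'
from cell import *
import cv2
for n in ("side","top"):
    f=grab_frame(n); cv2.imwrite(f"pics/{n}0.png",f["img"][:,:,::-1])
    print(n,f["fx"],f["fy"],f["cx"],f["cy"],f["k1"],f["cam_to_world"].round(4).tolist() if hasattr(f["cam_to_world"],"round") else f["cam_to_world"])
    for k in "casting_centre casting_top hook_grip hook hook_bow hook_tip mould board rough_centre trimmed_centre cup_centre file_centre mallet_centre ladle_centre ingot_centre".split():
        print(k,[( [round(float(v),1) for v in d["centre"]],round(d["score"],2)) for d in tip_of(n,k)][:4])
print(get_state())
E
```

```text
pics
side 415.04704781219357 415.04704781219357 327.0011979353387 199.0271532747787 -0.08409152666094091 [[0.9022, -0.2376, 0.36, 0.2435], [-0.4308, -0.4538, 0.7801, -0.7654], [-0.022, -0.8588, -0.5118, 0.6127], [0.0, 0.0, 0.0, 1.0]]
casting_centre [([244.3, 191.6], 0.61)]
casting_top [([240.9, 187.0], 0.46)]
hook_grip [([306.3, 201.9], 0.95), ([316.0, 165.6], 0.58)]
hook [([306.4, 231.9], 0.8), ([304.6, 203.0], 0.46), ([338.2, 259.3], 0.29)]
hook_bow [([291.2, 226.9], 0.97)]
hook_tip [([298.1, 221.7], 0.77), ([241.4, 190.0], 0.41)]
mould [([259.0, 204.6], 0.98), ([450.1, 285.9], 0.39)]
board [([332.5, 302.7], 0.93)]
rough_centre [([436.3, 353.7], 0.97), ([387.8, 378.5], 0.9), ([471.2, 314.4], 0.88), ([383.5, 297.5], 0.84)]
trimmed_centre [([340.4, 258.4], 0.88)]
cup_centre [([347.1, 180.7], 0.91)]
file_centre [([246.6, 167.2], 0.73)]
mallet_centre [([313.4, 168.8], 0.79)]
ladle_centre []
ingot_centre [([449.1, 284.2], 0.78)]
top 426.69402170602297 426.69402170602297 321.1549997644534 199.58716816127088 -0.01855247568916587 [[0.0011, -0.9923, 0.1238, 0.4686], [-1.0, -0.001, 0.0007, 0
[... 714 characters left out ...]
, 0.87)]
{'clock': 1.6, 'q': array([-1.26222070e+00,  3.26199404e-01, -1.92638321e-01,  1.05198353e+00,
        2.20641608e-05,  1.43660120e+00]), 'joint_velocities': array([ 5.34597043e-04, -1.44578978e-03,  6.39189188e-04, -7.52035927e-05,
       -2.75053318e-03,  4.59454086e-04]), 'tau': array([ 1.82526659e-03, -4.43324625e+01,  2.62750947e+01,  1.12283604e-03,
       -8.08747245e-05, -1.08000768e-05]), 'position': array([ 0.23566451, -0.4969568 ,  0.23126658]), 'eef_rot': array([-2.65498478e+00,  1.67942054e+00,  7.71772930e-06]), 'contact_force': array([ 0.16241041,  0.05490184, -0.40450218]), 'wrist_torque': array([0.06613885, 0.01830484, 0.01002634]), 'finger_gap': 1.0019628863207406}
```

View pics/side0.png

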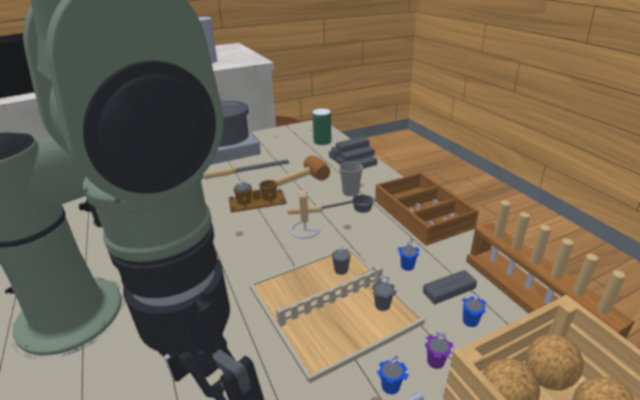

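View pics/top0.png

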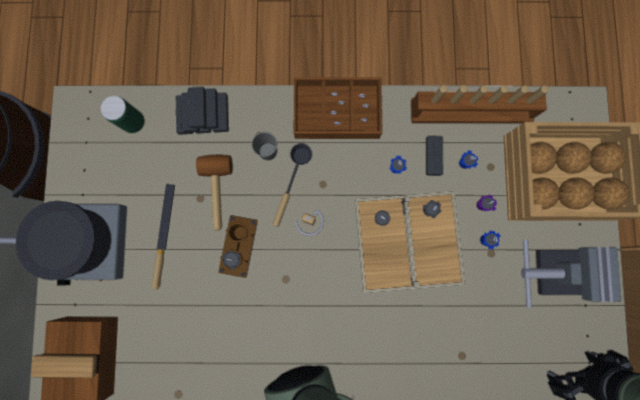

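```bash
python3 - <<'E'
import cv2
a=cv2.imread("pics/side0.png");b=cv2.imread("pics/top0.png")
cv2.imwrite("pics/c1.png",cv2.resize(a[140:260,200:360],None,fx=5,fy=5,interpolation=cv2.INTER_CUBIC))
cv2.imwrite("pics/c2.png",cv2.resize(b[195:295,190:350],None,fx=5,fy=5,interpolation=cv2.INTER_CUBIC))
cv2.imwrite("pics/c3.png",cv2.resize(a[230:400,290:500],None,fx=3.5,fy=3.5,interpolation=cv2.INTER_CUBIC))
E
```

```text
(no output)
```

View pics/c1.png

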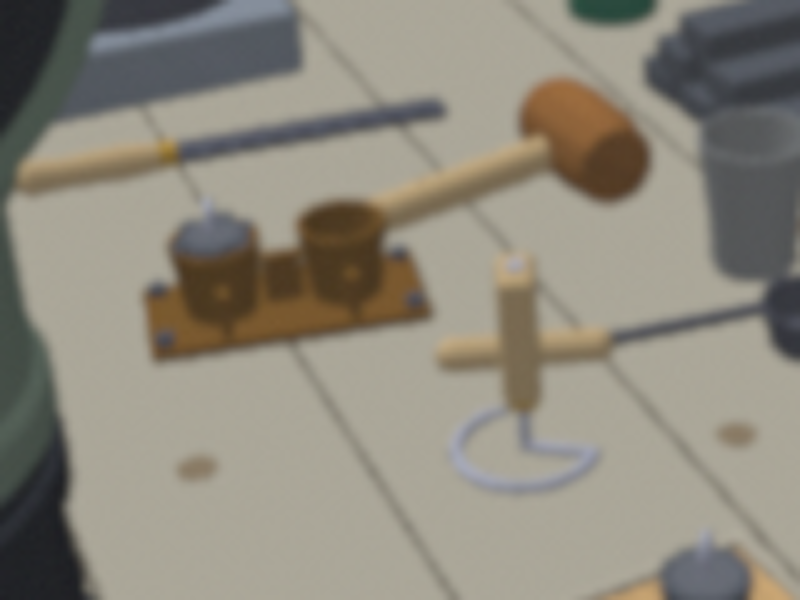

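View pics/c2.png

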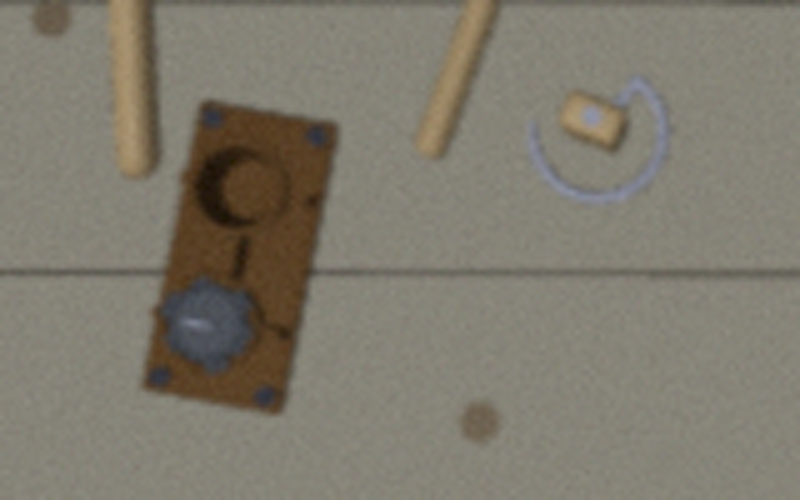

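View pics/c3.png

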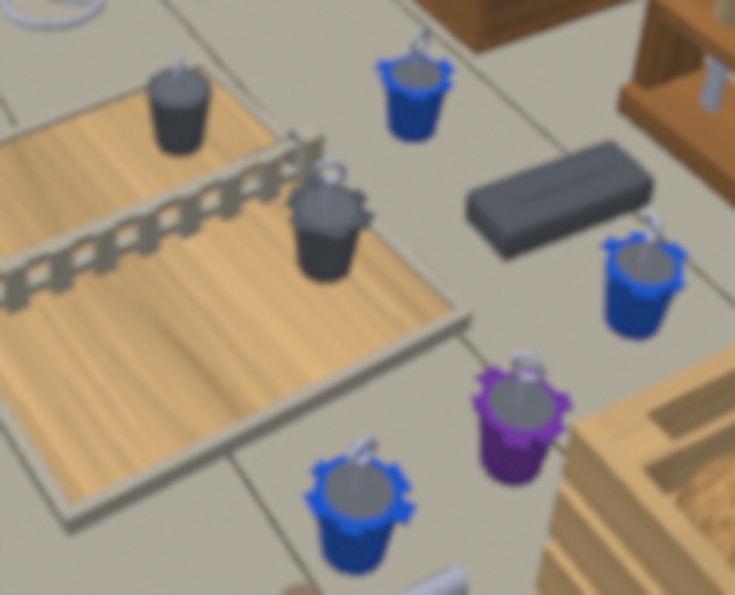

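```bash
cat > h.py <<'E'
import numpy as np, cv2
from scipy.spatial.transform import Rotation as R
CAM={"side":dict(fx=415.04704781219357,cx=327.0011979353387,cy=199.0271532747787,k1=-0.08409152666094091),
"top":dict(fx=426.69402170602297,cx=321.1549997644534,cy=199.58716816127088,k1=-0.01855247568916587)}
import json,os
def setT(n,f):
    CAM[n]["T"]=np.array(f["cam_to_world"])
def KT(n):
    c=CAM[n]; return np.array([[c["fx"],0,c["cx"]],[0,c["fx"],c["cy"]],[0,0,1.]]),np.array([c["k1"],0,0,0.]),c["T"]
def proj(n,P):
    K,d,T=KT(n); W=np.linalg.inv(T)
    r,_=cv2.Rodrigues(W[:3,:3]); p,_=cv2.projectPoints(np.atleast_2d(np.array(P,float)),r,W[:3,3],K,d); return p[:,0]
def ray(n,uv):
    K,d,T=KT(n); s=cv2.undistortPoints(np.array([[uv]],float),K,d)[0,0]
    return T[:3,3],T[:3,:3]@np.array([s[0],s[1],1.])
def onz(n,uv,z):
    o,d=ray(n,uv); return o+d*(z-o[2])/d[2]
def tri(uvs,uvt):
    A=[];b=[]
    for n,uv in(("side",uvs),("top",uvt)):
        o,d=ray(n,uv); d=d/np.linalg.norm(d); M=np.eye(3)-np.outer(d,d); A.append(M); b.append(M@o)
    A=np.vstack(A);b=np.hstack(b); x=np.linalg.lstsq(A,b,rcond=None)[0]; return x,np.linalg.norm(A@x-b)
T=np.load("T.npz") if os.path.exists("T.npz") else None
if T is not None:
    for n in CAM: CAM[n]["T"]=T[n]
E
python3 - <<'E'
from cell import *
import numpy as np
import sys; sys.path.insert(0,'.')
np.savez("T.npz",**{n:np.array(grab_frame(n)["cam_to_world"]) for n in("side","top")})
from h import *
pts=dict(casting_centre=([244.3,191.6],[234.2,256.0]),hook_grip=([306.3,201.9],[308.7,217.5]),hook=([306.4,231.9],[307.4,218.8]),bow=([291.2,226.9],[304.4,234.6]),tip=([298.1,221.7],[298.6,219.4]),mould=([259,204.6],[238.2,245.6]),board=([332.5,302.7],[407.6,239.8]),rough=([383.5,297.5],[432,209]),trim=([340.4,258.4],[379.4,215.8]))
for k,(a,b) in pts.items():
    x,e=tri(a,b); print(k,x.round(4),round(e,4))
for nm,uv in [("bA",(358,199)),("bB",(454,193)),("bC",(463,283)),("bD",(364,291)),("gate far",(405,197)),("gate near",(411,287))]:
    print(nm,onz("top",uv,.012).round(4))
E
```

```text
casting_centre [0.4588 0.2527 0.0397] 0.0017
hook_grip [0.5615 0.0543 0.0828] 0.0048
hook [ 0.563   0.0617 -0.0125] 0.0008
bow [0.5212 0.0678 0.0124] 0.0054
tip [0.5556 0.0864 0.0078] 0.0053
mould [ 0.4913  0.2518 -0.0124] 0.0047
board [ 0.5045 -0.2124  0.0035] 0.0007
rough [ 0.5857 -0.2735  0.035 ] 0.0006
trim [ 0.5657 -0.1313  0.0377] 0.0014
bA [ 0.615  -0.0772  0.012 ]
bB [ 0.6319 -0.3413  0.012 ]
bC [ 0.3884 -0.3567  0.012 ]
bD [ 0.3675 -0.0909  0.012 ]
gate far [ 0.6207 -0.2062  0.012 ]
gate near [ 0.378  -0.2168  0.012 ]
```

```bash
python3 - <<'E'
import cv2
b=cv2.imread("pics/top0.png")
cv2.imwrite("pics/c4.png",cv2.resize(b[180:300,345:475],None,fx=5,fy=5,interpolation=cv2.INTER_CUBIC))
cv2.imwrite("pics/c5.png",cv2.resize(b[245:275,218:250],None,fx=20,fy=20,interpolation=cv2.INTER_CUBIC))
a=cv2.imread("pics/side0.png")
cv2.imwrite("pics/c6.png",cv2.resize(a[175:205,228:260],None,fx=20,fy=20,interpolation=cv2.INTER_CUBIC))
E
```

```text
(no output)
```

View pics/c4.png

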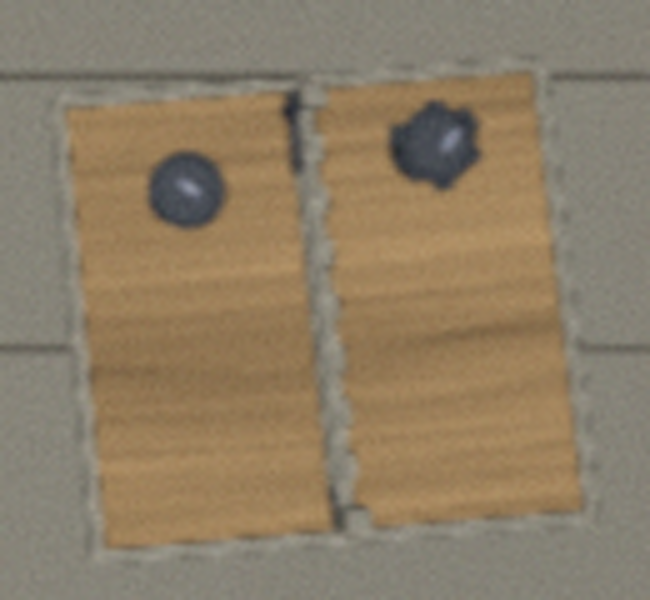

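View pics/c5.png

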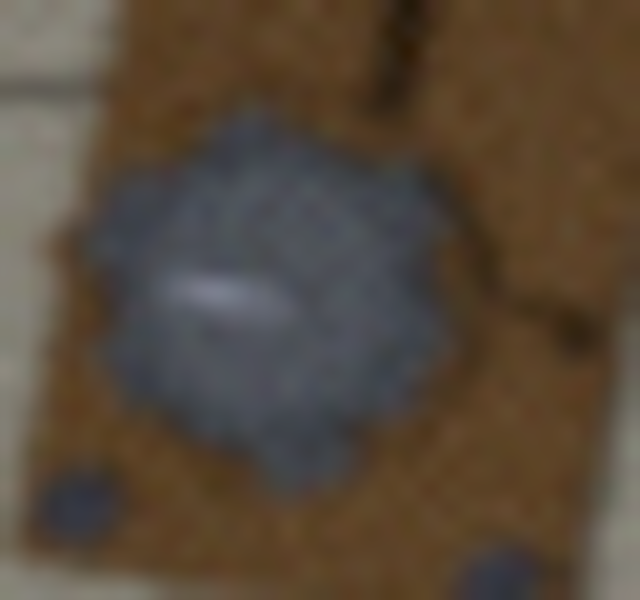

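View pics/c6.png

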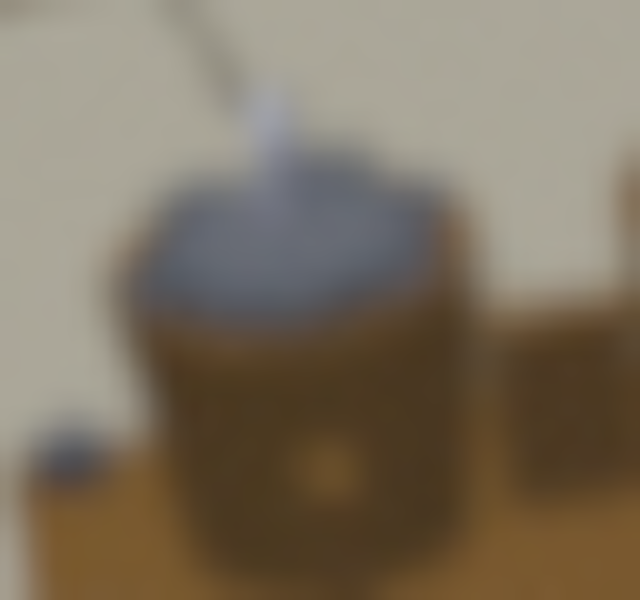

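```bash
cat > e.py <<'E'
from h import *
cs=[onz("top",(190+x/5,195+y/5),.008) for x,y in((203,100),(337,122),(282,413),(143,388))]
cs=np.array(cs)[:,:2]; print(cs.round(4)); print("edges",[np.linalg.norm(cs[i]-cs[i-1]).round(4) for i in range(4)])
c=cs.mean(0); ax=(cs[0]+cs[1]-cs[2]-cs[3]); ax/=np.linalg.norm(ax); print("mould",c.round(4),"axis to empty",ax.round(3),np.degrees(np.arctan2(ax[1],ax[0])))
cc=c-0.036*ax; print("casting from mould",cc.round(4))
print("disc top",onz("top",(231.3,260),.057).round(4), "disc side",onz("side",(228+295/20,175+245/20),.057).round(4))
print("empty pot top", onz("top",(190+243/5,195+187/5),.054).round(4), (c+.036*ax).round(4))
ey=onz("top",(229.5,259.7),.075); print("eye streak",ey)
E
python3 e.py
python3 - <<'E'
import sys; sys.path.insert(0,'.')
from h import *
a=cv2.imread("pics/side0.png");b=cv2.imread("pics/top0.png")
# synth compare
S=8
def render(n,img,x0,y0,w,h,cx,cy,yaw,hz,shift):
    out=cv2.resize(img[y0:y0+h,x0:x0+w],None,fx=S,fy=S,interpolation=cv2.INTER_CUBIC)
    t=np.linspace(0,2*np.pi,40); d=np.array([-np.sin(yaw),np.cos(yaw)])
    P=[(cx+7*.001*np.cos(u)*d[0],cy+7*.001*np.cos(u)*d[1],.057+hz+.007*np.sin(u)) for u in t]
    P+= [(cx,cy,.057+z) for z in np.linspace(0,hz-.007,5)]
    for p in proj(n,P)+shift: cv2.circle(out,(int((p[0]-x0+.5)*S),int((p[1]-y0+.5)*S)),1,(0,0,255),-1)
    t=np.linspace(0,2*np.pi,60)
    for p in proj(n,[(cx+.021*np.cos(u),cy+.021*np.sin(u),.057) for u in t])+shift: cv2.circle(out,(int((p[0]-x0+.5)*S),int((p[1]-y0+.5)*S)),1,(0,255,0),-1)
    return out
cx,cy=onz("top",(231.3,260),.057)[:2]
rows=[]
for yaw in (0,-.3,.3):
    r=[]
    for hz in (.012,.018,.026):
        r.append(np.hstack([render("side",a,228,172,16*2,32,cx,cy,yaw,hz,0)[:,:256],render("top",b,216,244,32,32,cx,cy,yaw,hz,0)]))
    rows.append(np.hstack(r))
o=np.vstack(rows); print(o.shape); cv2.imwrite("pics/ov.png",cv2.resize(o,(800,400)))
E
```

```text
[[0.571  0.2716]
 [0.559  0.1979]
 [0.4021 0.2245]
 [0.4152 0.2998]]
edges [np.float64(0.1583), np.float64(0.0747), np.float64(0.1592), np.float64(0.0764)]
mould [0.4869 0.2485] axis to empty [ 0.985 -0.173] -9.960307537201334
casting from mould [0.4514 0.2547]
disc top [0.4498 0.2562 0.057 ] disc side [0.4541 0.2484 0.057 ]
empty pot top [0.5213 0.2396 0.054 ] [0.5223 0.2422]
eye streak [0.45083925 0.25701935 0.075     ]
(768, 1536, 3)
```

View pics/ov.png

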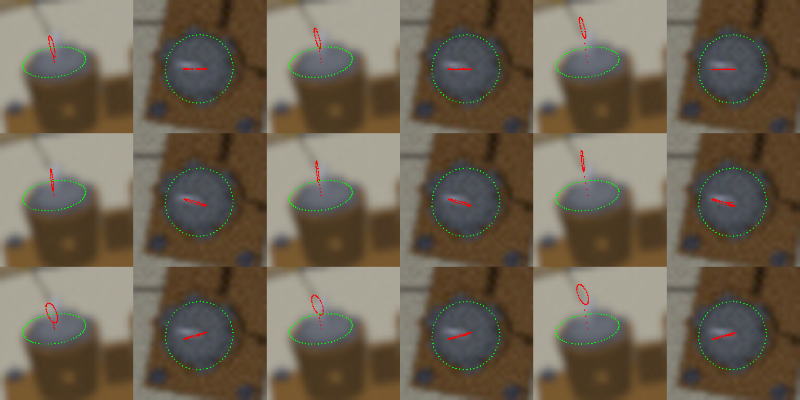

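```bash
python3 - <<'E'
import sys; sys.path.insert(0,'.')
from h import *
a=cv2.imread("pics/side0.png");b=cv2.imread("pics/top0.png")
S=8
cx,cy=.4510,.2545
def render(n,img,x0,y0,w,h,yaw,hz,shift):
    out=cv2.resize(img[y0:y0+h,x0:x0+w],None,fx=S,fy=S,interpolation=cv2.INTER_CUBIC)
    d=np.array([-np.sin(yaw),np.cos(yaw)])
    t=np.linspace(0,2*np.pi,60)
    P=[(cx+r*np.cos(u)*d[0],cy+r*np.cos(u)*d[1],.057+hz+r*np.sin(u)) for u in t for r in(.005,.009)]
    for p in proj(n,P)+shift: cv2.circle(out,(int((p[0]-x0+.5)*S),int((p[1]-y0+.5)*S)),0,(0,0,255),-1)
    for p in proj(n,[(cx+.021*np.cos(u),cy+.021*np.sin(u),.057) for u in t])+shift: cv2.circle(out,(int((p[0]-x0+.5)*S),int((p[1]-y0+.5)*S)),0,(0,255,0),-1)
    return out
ss=np.array([228+295/20-.5,175+245/20-.5])-proj("side",[(cx,cy,.057)])[0]
st=np.array([231.3-.5,259.5])-proj("top",[(cx,cy,.057)])[0]
print(ss,st)
rows=[]
for yaw in (-.05,-.2,):
    rows.append(np.hstack([render("side",a,232,174,16,16,yaw,hz,ss) for hz in(.0095,.0125,.016,.02)]))
    rows.append(np.hstack([render("top",b,222,252,16,16,yaw,hz,st) for hz in(.0095,.0125,.016,.02)]))
o=np.vstack(rows); cv2.imwrite("pics/ov2.png",cv2.resize(o,(600,600)))
E
```

```text
[1.15656773 0.19389522] [-1.1573275  -0.02903941]
```

View pics/ov2.png

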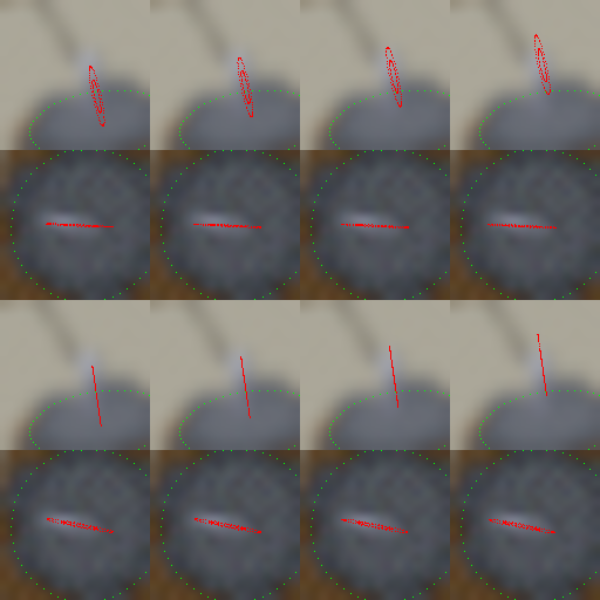

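```bash
cat >> h.py <<'E'
def rv(th): # tool down, tool x at azimuth th
    return (R.from_euler('z',th)*R.from_euler('x',np.pi)).as_rotvec()
def th_of(st):
    m=R.from_rotvec(st["eef_rot"]).as_matrix(); return np.arctan2(m[1,0],m[0,0])
E
python3 - <<'E'
from h import *
print("circle",onz("top",(310,221.6),.0036).round(4),"shanktop",onz("top",(190+592/5,195+118/5),.11).round(4),"side top",onz("side",(200+515/5,140+262/5),.11).round(4), "side shank bottom",onz("side",(200+526/5,140+447/5),.0036).round(4))
print("tip",onz("top",(190+532/5,195+120/5),.0036).round(4))
print("spoke end",onz("top",(190+638/5,195+82/5),.0036).round(4))
E
python3 - <<'E'
import sys; sys.path.insert(0,'.')
from cell import *; from h import *
for p,t in [((.56,.058,.2),64),((.56,.058,.06),154),((.446,.218,.2),191),((.446,.218,.13),81.4),((.435,-.325,.13),81.4),((.435,-.325,.13),191)]:
    q=ik(p,rv(np.radians(t))); print(t,None if q is None else np.round(q,2))
E
```

```text
circle [0.5535 0.0542 0.0036] shanktop [0.5533 0.0554 0.11  ] side top [0.5588 0.0566 0.11  ] side shank bottom [0.557  0.0519 0.0036]
tip [0.5606 0.0915 0.0036]
spoke end [0.5816 0.0334 0.0036]
64 [-0.03  0.37 -0.21  0.99  0.    0.43]
154 [-0.03  0.52 -0.38  0.67  0.   -1.14]
191 [ 0.31  0.25 -0.38  0.94  0.   -1.46]
81.4 [ 0.31  0.33 -0.48  0.77  0.    0.46]
81.4 [-0.78  0.4  -0.36  0.81  0.   -0.63]
191 [-0.78  0.4  -0.36  0.81  0.   -2.54]
```

```bash
python3 - <<'E'
import sys; sys.path.insert(0,'.')
from cell import *; from h import *
def t(s): 
    st=get_state(); print(s,round(st["clock"],2),st["position"].round(4),round(np.degrees(th_of(st)),2),round(st["finger_gap"],3),st["contact_force"].round(2))
t("0")
a=np.radians(66)
movep((.556,.0545,.17),rv(a)); t("above")
move_l((.556,.0545,.066),velocity=.15); t("down")
grab(20); t("grab1")
let_go(); t("open")
E
python3 - <<'E'
import sys; sys.path.insert(0,'.')
from cell import *; import cv2
f=grab_frame("top"); cv2.imwrite("pics/t1.png",cv2.resize(f["img"][180:260,260:360,::-1],None,fx=6,fy=6,interpolation=cv2.INTER_CUBIC))
E
```

```text
0 1.7 [ 0.2356 -0.4969  0.2313] -64.63 1.004 [-0.6  -0.57 -0.11]
above 3.98 [0.5562 0.0536 0.1701] 65.91 0.999 [ 0.43  0.22 -0.95]
down 4.83 [0.5567 0.0543 0.0667] 65.98 0.999 [-0.15  0.08  0.78]
grab1 5.36 [0.5564 0.0544 0.0664] 66.0 0.378 [-0.24 -1.03  2.2 ]
open 5.92 [0.556  0.0545 0.066 ] 66.0 1.001 [ 0.1  -0.54  0.43]
```

View pics/t1.png

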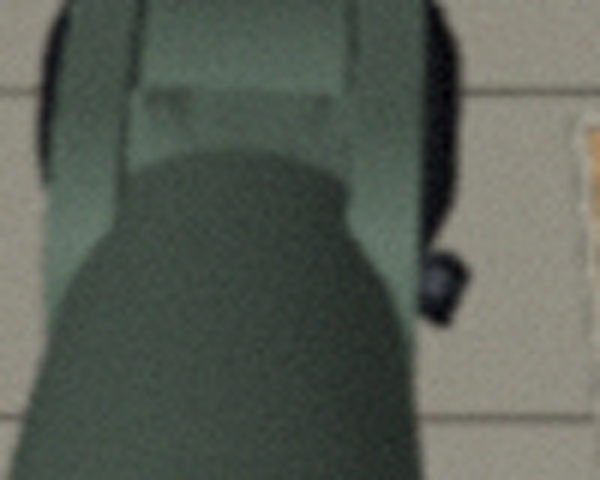

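```bash
python3 - <<'E'
import sys; sys.path.insert(0,'.')
from cell import *; from h import *
def t(s): 
    st=get_state(); print(s,round(st["clock"],2),st["position"].round(4),round(np.degrees(th_of(st)),2),round(st["finger_gap"],3),st["contact_force"].round(2))
move_l((.556,.0545,.066),rot=rv(np.radians(156))); t("rot")
grab(20); t("g20")
grab(110); t("g110")
fs=[]
move_l((.556,.0545,.12),velocity=.15); t("up")
for i in range(20): sleep(.02); fs.append(get_state()["contact_force"])
print(np.mean(fs,0),np.std(fs,0)); t("s")
# go to hover: hook psi=90 -> theta psi+90
th=np.radians(81.4)
movep((.435,.16,.2),rv(th)); t("hover")
f=grab_frame("side"); cv2.imwrite("pics/s2.png",cv2.resize(f["img"][100:260,180:400,::-1],None,fx=3.6,fy=3.6,interpolation=cv2.INTER_CUBIC))
f=grab_frame("top"); cv2.imwrite("pics/t2.png",cv2.resize(f["img"][180:300,190:350,::-1],None,fx=5,fy=5,interpolation=cv2.INTER_CUBIC))
E
```

```text
rot 7.69 [0.556  0.0545 0.066 ] 155.98 1.0 [ 0.59 -1.03 -0.45]
g20 8.3 [0.556  0.0545 0.066 ] 156.0 0.231 [ 0.7  -0.12  0.44]
g110 8.52 [0.5561 0.0545 0.0661] 155.99 0.223 [-0.35 -0.46  2.01]
up 9.03 [0.5558 0.0546 0.1197] 156.0 0.223 [ 0.16 -0.61 -1.54]
[ 0.06987619  0.08582531 -1.06943373] [0.66621192 0.33705342 0.3976875 ]
s 9.36 [0.5554 0.0545 0.1192] 156.0 0.22 [ 0.27  0.64 -0.84]
hover 10.72 [0.4352 0.1599 0.1999] 81.42 0.217 [-0.11  0.38 -1.07]
```

View pics/s2.png

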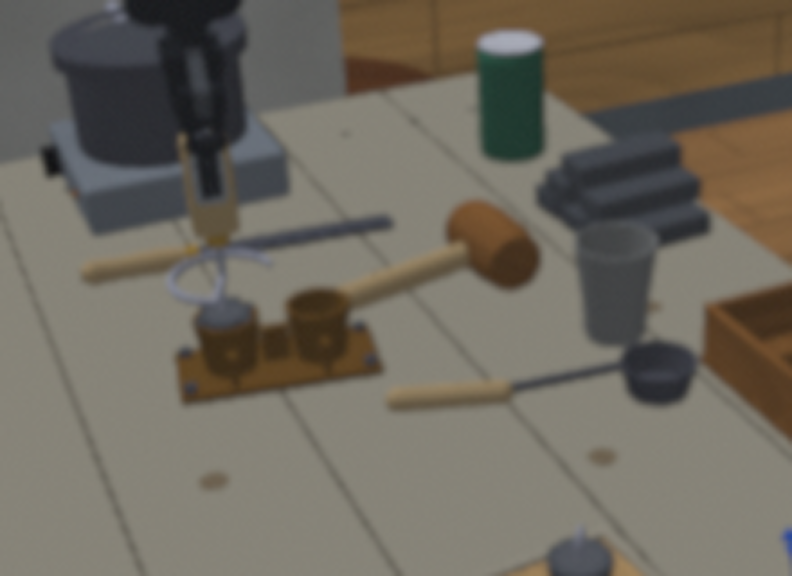

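View pics/t2.png

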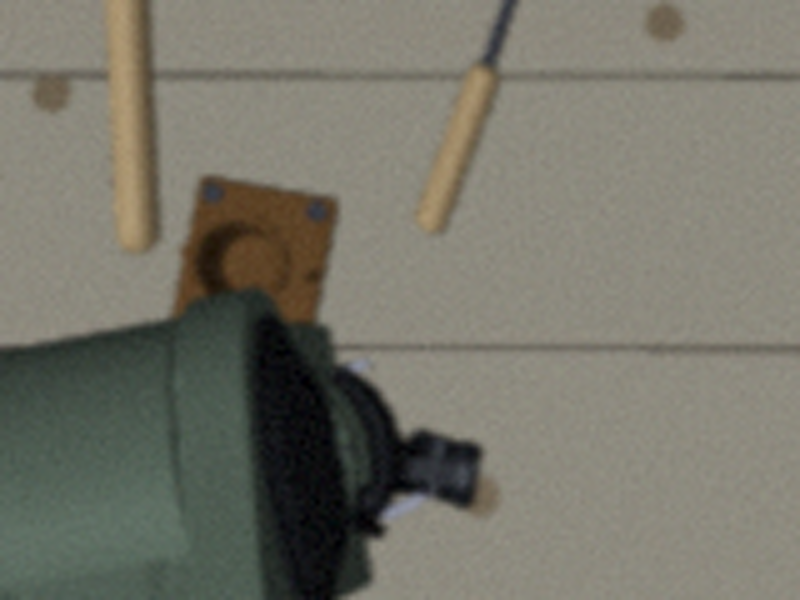

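```bash
cat >> h.py <<'E'
def t(s):
    from cell import get_state
    st=get_state(); print(s,round(st["clock"],2),st["position"].round(4),round(np.degrees(th_of(st)),2),round(st["finger_gap"],3),st["contact_force"].round(2),st["wrist_torque"].round(2)); return st
def avg(n=8):
    from cell import get_state,sleep
    F=[]
    for i in range(n):
        s=get_state(); F.append(np.r_[s["contact_force"],s["wrist_torque"]]); sleep(.02)
    return np.mean(F,0)
E
python3 - <<'E'
import sys; sys.path.insert(0,'.')
from cell import *; from h import *
th=np.radians(81.4); u=np.array([np.cos(th),np.sin(th)])
eye=np.array([.4515,.2535]); ax=eye-.036*u
move_l((*ax,.178),velocity=.12,rot=rv(th)); sleep(.2); b=avg(); print("base",b.round(2))
f=grab_frame("side"); cv2.imwrite("pics/s3.png",cv2.resize(f["img"][120:220,190:290,::-1],None,fx=6,fy=6,interpolation=cv2.INTER_CUBIC))
hit=move_l((*ax,.138),velocity=.012,until_force=2.0); s=t("hit %s"%hit)
print((avg(4)-b).round(2))
f=grab_frame("side"); cv2.imwrite("pics/s4.png",cv2.resize(f["img"][120:220,190:290,::-1],None,fx=6,fy=6,interpolation=cv2.INTER_CUBIC))
p=s["position"]; move_l((*ax,p[2]+.004),velocity=.05); t("up")
E
```

```text
base [ 0.26 -0.03 -1.1  -0.   -0.01  0.02]
hit True 14.46 [0.4461 0.2179 0.1423] 81.4 0.215 [ 0.4  -1.19  3.89] [ 0.07 -0.12 -0.06]
[-0.12 -0.13  4.83  0.1  -0.08 -0.03]
up 14.82 [0.4459 0.2178 0.1462] 81.4 0.221 [-0.6   0.25 -0.29] [-0.05  0.02 -0.02]
```

View pics/s4.png

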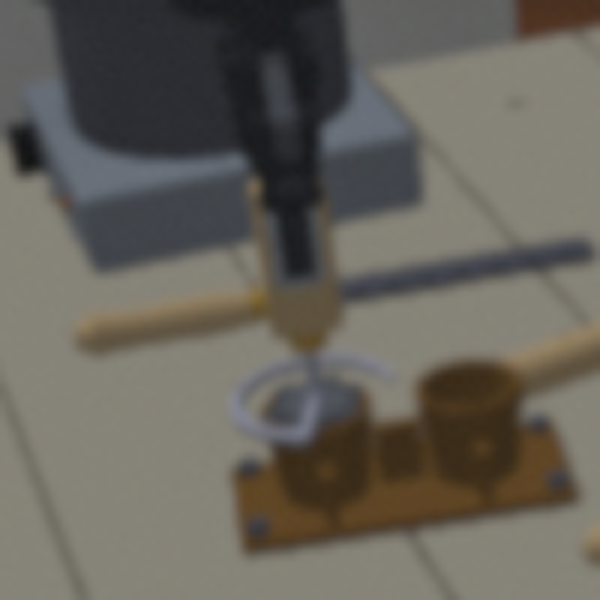

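```bash
python3 - <<'E'
import sys; sys.path.insert(0,'.')
from cell import *; from h import *
th=np.radians(81.4); u=np.array([np.cos(th),np.sin(th)])
eye=np.array([.4515,.2535]); A=lambda d:eye-d*u
move_l((*A(.055),.1463),velocity=.08)
move_l((*A(.055),.1303),velocity=.05,until_force=3); sleep(.15); b=avg(); t("low"); print(b.round(2))
d=.055
for k in range(3):
    hit=move_l((*A(.041),.1303),velocity=.008,until_force=1.8); s=t("hit %s"%hit); f=avg(5)-b; print(f.round(2), "d",(eye-s["position"][:2])@u)
    if not hit or np.linalg.norm(f[:2])>.7: break
fr=grab_frame("side"); cv2.imwrite("pics/s5.png",cv2.resize(fr["img"][140:220,200:280,::-1],None,fx=7,fy=7,interpolation=cv2.INTER_CUBIC))
E
```

```text
low 15.97 [0.4435 0.1992 0.1305] 81.4 0.216 [-0.27 -0.02 -1.07] [ 0.02 -0.06  0.01]
[-0.04  0.06 -1.04 -0.01 -0.01 -0.  ]
hit True 17.52 [0.4446 0.2117 0.1297] 81.39 0.221 [-0.17  0.09 -1.65] [-0.13 -0.02 -0.08]
[ 0.13 -0.52 -0.38 -0.08 -0.02 -0.04] d 0.0423787979471809
hit True 17.9 [0.4442 0.2121 0.1294] 81.39 0.222 [ 0.56 -0.5  -0.26] [-0.15 -0.09  0.  ]
[-0.06 -0.72  0.16 -0.09 -0.02  0.01] d 0.042004649131090456
```

View pics/s5.png

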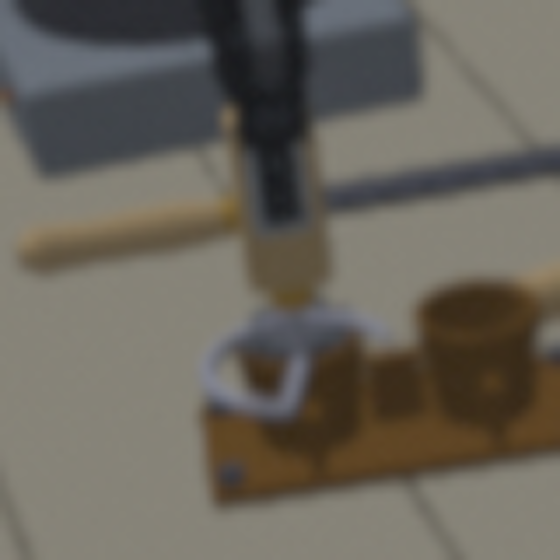

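```bash
python3 - <<'E'
import sys; sys.path.insert(0,'.')
from cell import *; from h import *
th=np.radians(81.4); u=np.array([np.cos(th),np.sin(th)])
eye=np.array([.4515,.2535]); A=lambda d:eye-d*u
move_l((*A(.046),.1303),velocity=.05)
move_l((*A(.046),.149),velocity=.08)
move_l((*A(.031),.149),velocity=.08); sleep(.2); b=avg(); t("hov")
hit=move_l((*A(.031),.136),velocity=.01,until_force=2.0); s=t("hit %s"%hit); print((avg(5)-b).round(2))
f=grab_frame("side"); cv2.imwrite("pics/s6.png",cv2.resize(f["img"][140:220,200:280,::-1],None,fx=7,fy=7,interpolation=cv2.INTER_CUBIC))
move_l((*A(.031),s["position"][2]+.004),velocity=.05); t("up")
E
```

```text
hov 19.34 [0.4468 0.2227 0.149 ] 81.37 0.222 [ 0.17 -0.54 -1.36] [-0.01 -0.01  0.  ]
hit True 20.03 [0.4469 0.2229 0.1435] 81.38 0.216 [ 0.11 -0.53  3.6 ] [ 0.13 -0.03 -0.08]
[ 0.01 -0.24  4.66  0.13 -0.06 -0.06]
up 20.42 [0.4466 0.2227 0.1473] 81.38 0.224 [-0.49 -0.55 -1.02] [-0.02 -0.01  0.02]
```

View pics/s6.png

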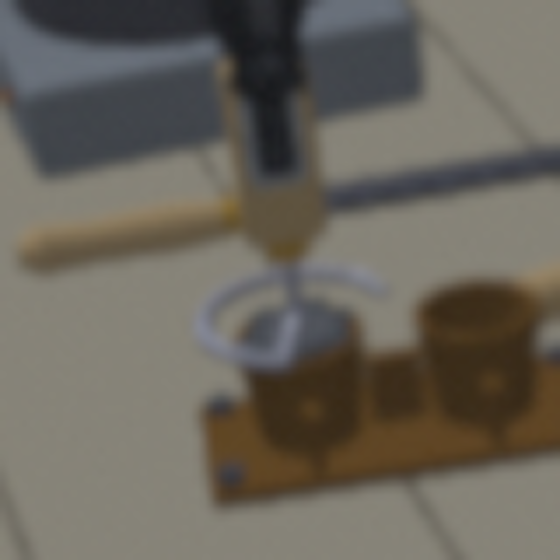

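```bash
cat > rot.py <<'E'
import sys; sys.path.insert(0,'.')
from cell import *; from h import *
phi=81.4; th=np.radians(phi); u=np.array([np.cos(th),np.sin(th)])
eye=np.array([.4515,.2535]); A=lambda d:eye-d*u
E
python3 - <<'E'
from rot import *
P=A(.0307)
movep((*P,.150),rv(np.radians(phi+110))); t("open")
sleep(.15); b0=avg(); print(b0.round(2))
hit=move_l((*P,.1315),velocity=.03,until_force=2.5); t("low %s"%hit)
f=grab_frame("side"); cv2.imwrite("pics/s7.png",cv2.resize(f["img"][140:220,200:280,::-1],None,fx=7,fy=7,interpolation=cv2.INTER_CUBIC))
if not hit:
  sleep(.1); b=avg(); print(b.round(2))
  for a in range(100,64,-6):
    hit=move_l((*P,.1315),velocity=.05,rot=rv(np.radians(phi+a)),until_force=2.2)
    f=avg(3)-b; print(a,hit,f.round(2),round(get_state()["clock"],2))
    if hit or np.linalg.norm(f[:3])>2: break
  t("end")
E
```

```text
open 22.09 [0.4468 0.2231 0.1499] -168.63 0.223 [-0.49 -1.15 -1.16] [ 0.04  0.01 -0.06]
[ 0.18  0.18 -1.1   0.01  0.02 -0.  ]
low False 23.14 [0.447  0.2232 0.1315] -168.6 0.217 [-0.6  -0.04 -0.78] [-0.   -0.01 -0.02]
[ 0.16  0.08 -1.12 -0.02 -0.    0.01]
100 False [ 0.07  0.1   0.17  0.03 -0.   -0.04] 23.8
94 False [-0.29  0.06  0.27  0.01 -0.03  0.01] 24.11
88 False [-0.42  0.21  0.07  0.04 -0.02 -0.02] 24.42
82 False [-0.34 -0.35 -0.02 -0.01 -0.05 -0.  ] 24.73
76 False [-0.15  0.19 -0.27  0.01 -0.01 -0.04] 25.03
70 False [-0.06 -0.29 -0.26  0.02  0.01 -0.01] 25.34
end 25.34 [0.4469 0.2231 0.1315] 151.6 0.219 [-0.16 -0.27 -1.17] [ 0.04 -0.02 -0.05]
```

View pics/s7.png

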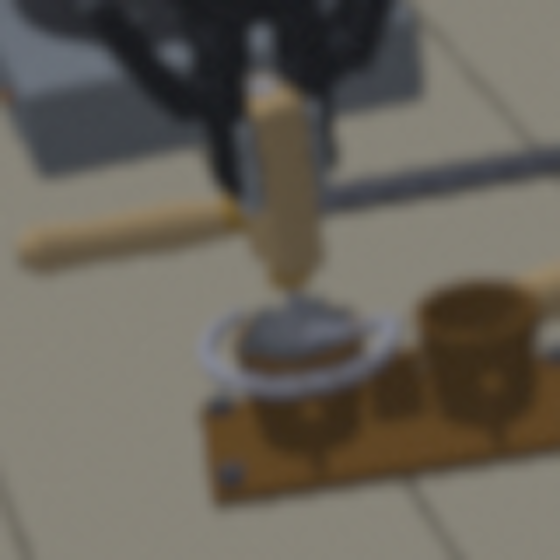

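```bash
python3 - <<'E'
from rot import *
P=A(.0307); b=np.array([.16,.08,-1.12,0,0,0])
for a in range(64,-1,-8):
    hit=move_l((*P,.1315),velocity=.05,rot=rv(np.radians(phi+a)),until_force=2.5)
    f=avg(3)-b; print(a,hit,f.round(2),round(get_state()["clock"],2))
    if hit or np.linalg.norm(f[:3])>2.2: break
t("end")
f=grab_frame("side"); cv2.imwrite("pics/s8.png",cv2.resize(f["img"][140:220,200:280,::-1],None,fx=7,fy=7,interpolation=cv2.INTER_CUBIC))
E
```

```text
64 False [-0.19 -0.26  0.18  0.01 -0.02 -0.02] 25.65
56 False [-0.06 -0.52  0.57 -0.03 -0.02 -0.03] 25.99
48 False [ 0.15 -0.7   0.16 -0.01 -0.04  0.01] 26.33
40 False [-0.44  0.2  -0.11 -0.02 -0.    0.03] 26.68
32 False [-0.12  0.07  0.36 -0.03 -0.01 -0.02] 27.02
24 False [-0.16 -0.04 -0.14 -0.03  0.01  0.01] 27.36
16 False [ 0.34 -0.18  0.23 -0.01 -0.01 -0.01] 27.7
8 False [ 0.21  0.    0.02  0.    0.   -0.01] 28.04
0 False [-0.29 -0.31 -0.04  0.02 -0.01 -0.  ] 28.38
end 28.38 [0.4469 0.2231 0.1315] 81.61 0.219 [ 0.07 -0.26 -1.19] [-0.05 -0.04  0.03]
```

View pics/s8.png

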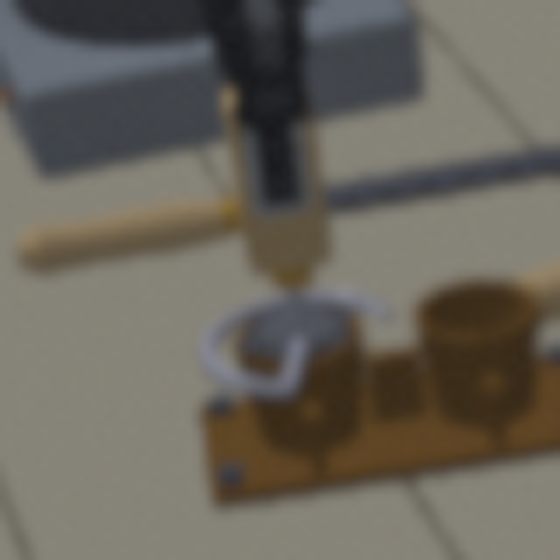

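```bash
python3 - <<'E'
from rot import *
P=A(.0307); b=avg(5)
for z in (.1335,.1345,.136,.140):
    hit=move_l((*P,z),velocity=.01,until_force=7.5); f=avg(3)-b; print(z,hit,f.round(2)); 
    if hit: break
t("l")
if not hit and f[2]<-3:
    hit=move_l((*P,.19),velocity=.03,until_force=6); sleep(.2); t("up %s"%hit); print((avg(6)-b).round(2))
f=grab_frame("side"); cv2.imwrite("pics/s9.png",cv2.resize(f["img"][120:220,190:290,::-1],None,fx=6,fy=6,interpolation=cv2.INTER_CUBIC))
E
```

```text
0.1335 False [-0.34 -0.34 -0.66  0.03 -0.01  0.01]
0.1345 False [ 0.63 -0.64 -3.54 -0.12 -0.02 -0.01]
0.136 False [-0.01 -0.74 -5.66 -0.27  0.06  0.01]
0.14 False [-0.   -0.37 -6.22 -0.19  0.08  0.05]
l 30.17 [0.4469 0.2232 0.14  ] 81.4 0.219 [ 0.22 -0.08 -6.82] [-0.17  0.05 -0.02]
up False 32.18 [0.4469 0.2231 0.1899] 81.4 0.225 [-1.62 -0.02 -7.3 ] [-0.18  0.08  0.02]
[-0.43 -0.42 -6.16 -0.19  0.04  0.01]
```

View pics/s9.png

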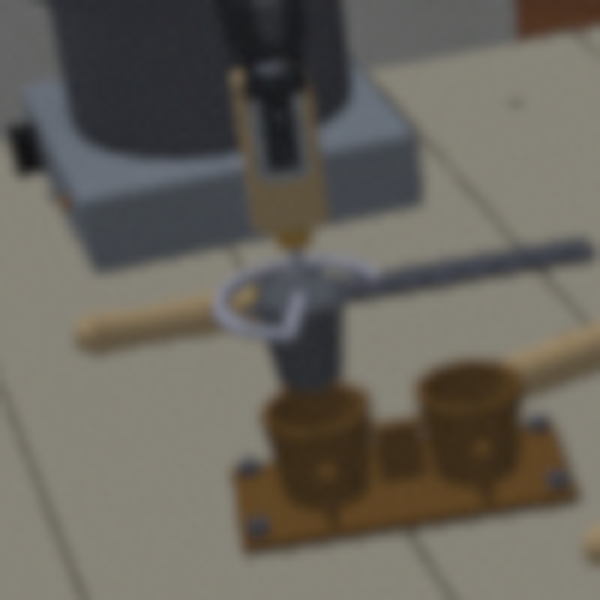

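```bash
python3 - <<'E'
from rot import *
P=A(.0307); D=np.array([.4354,-.3246])
move_l((*P,.232),velocity=.06); t("up")
move_l((*D,.232),velocity=.15); t("over")
sleep(.3)
move_l((*D,.150),velocity=.06); sleep(.2); t("lower")
f=grab_frame("side"); cv2.imwrite("pics/s10.png",cv2.resize(f["img"][200:400,250:500,::-1],None,fx=3.2,fy=3,interpolation=cv2.INTER_CUBIC))
f=grab_frame("top"); cv2.imwrite("pics/t10.png",cv2.resize(f["img"][170:310,330:500,::-1],None,fx=4,fy=4,interpolation=cv2.INTER_CUBIC))
print(avg(5).round(2))
E
```

```text
up 33.18 [0.4466 0.2231 0.2317] 81.4 0.22 [-0.65  0.75 -7.26] [-0.25  0.02  0.03]
over 36.98 [ 0.4354 -0.3243  0.2321] 81.42 0.221 [ 0.23 -0.78 -7.46] [-0.22  0.02  0.07]
lower 39.0 [ 0.4355 -0.3247  0.1503] 81.4 0.218 [ 0.4   0.51 -7.43] [-0.21  0.06 -0.04]
[ 0.06 -0.3  -6.83 -0.2   0.04 -0.02]
```

View pics/s10.png

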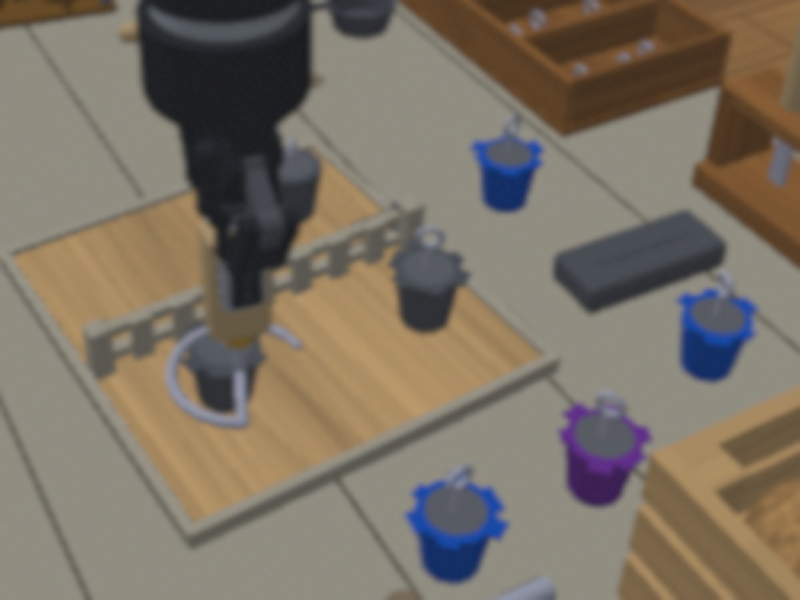

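View pics/t10.png

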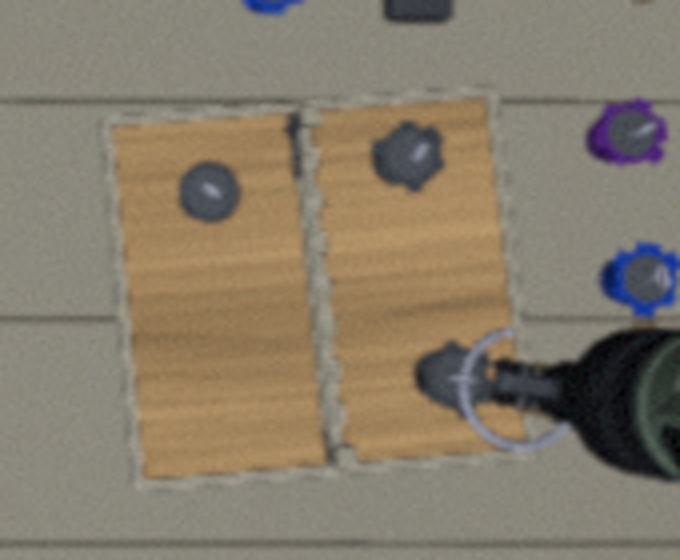

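```bash
python3 - <<'E'
from rot import *
D=np.array([.4354,-.3246])
move_l((*D,.137),velocity=.03); b=avg(5)
hit=move_l((*D,.126),velocity=.008,until_force=3.0); s=t("hit %s"%hit); print((avg(4)-b).round(2)); z=s["position"][2]
for k in range(4):
    f=avg(5); print(round(z,4),f.round(2))
    if f[2]>-1.6: break
    z-=.0006; move_l((*D,z),velocity=.01)
f=grab_frame("side"); cv2.imwrite("pics/s11.png",cv2.resize(f["img"][260:360,270:370,::-1],None,fx=6,fy=6,interpolation=cv2.INTER_CUBIC))
t("end")
E
```

```text
hit True 40.65 [ 0.4349 -0.3238  0.1304] 81.4 0.219 [-0.14  0.4  -1.08] [ 0.05 -0.04  0.01]
[-0.69 -0.37  6.71  0.23 -0.   -0.  ]
0.1304 [ 0.07  0.26 -0.83 -0.    0.01  0.02]
end 40.85 [ 0.4342 -0.3234  0.1296] 81.4 0.22 [ 0.86  0.06 -0.53] [-0.01  0.06 -0.02]
```

View pics/s11.png

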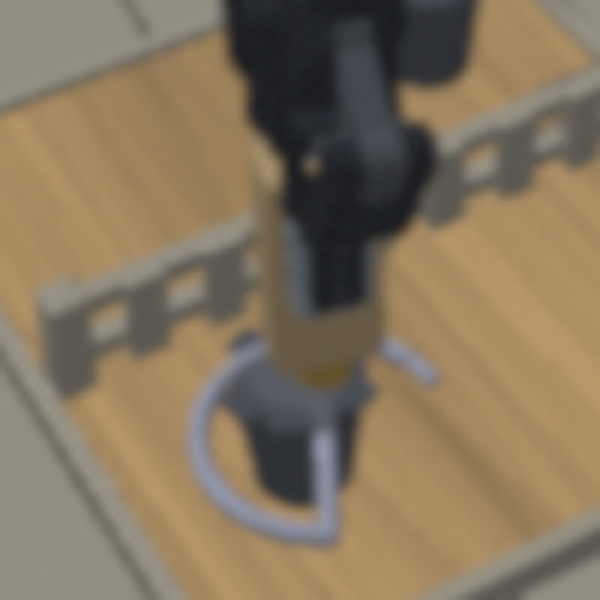

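```bash
python3 - <<'E'
from rot import *
D=np.array([.4352,-.3243]); z=.1287
move_l((*D,z),velocity=.01); sleep(.15); b=avg(8); t("c"); print(b.round(2))
b=np.array([.1,.05,-1.1,0,0,0]); 
for a in range(6,101,8):
    hit=move_l((*D,z),velocity=.05,rot=rv(np.radians(phi+a)),until_force=2.5)
    f=avg(3)-b; print(a,hit,f.round(2),round(get_state()["clock"],2))
    if hit or np.linalg.norm(f[:3])>2: break
t("end")
E
```

```text
c 41.45 [ 0.4352 -0.3243  0.1287] 81.4 0.218 [ 0.63 -0.07 -1.26] [-0.02 -0.06  0.02]
[-0.07 -0.38 -1.43 -0.01 -0.   -0.01]
6 False [-0.03 -0.1   0.05  0.04  0.01 -0.03] 41.76
14 False [-1.16  0.09  0.04  0.06  0.01 -0.01] 42.1
22 False [ 0.    0.44 -0.13 -0.03 -0.01  0.  ] 42.44
30 False [-0.21 -0.28  0.47  0.01  0.01 -0.  ] 42.78
38 False [ 0.35  0.12  0.34 -0.    0.01 -0.  ] 43.12
46 False [-0.2  -0.69  0.15  0.01 -0.    0.01] 43.47
54 False [ 0.43 -0.04  0.05  0.01  0.02  0.  ] 43.81
62 False [ 0.33 -0.09  0.29 -0.    0.    0.03] 44.15
70 False [-0.11  0.09  0.24  0.   -0.01  0.01] 44.49
78 False [ 0.3   0.42  0.01  0.01 -0.   -0.02] 44.83
86 False [-0.37  0.01 -0.04  0.02  0.01 -0.03] 45.17
94 False [-0.55  0.28 -0.22  0.02 -0.    0.03] 45.52
end 45.52 [ 0.4352 -0.3243  0.1287] 175.19 0.222 [ 0.27  0.31 -1.28] [0.04 0.04 0.  ]
```

```bash
python3 - <<'E'
from rot import *
D=np.array([.4352,-.3243]); z=.1287
move_l((*D,z),velocity=.05,rot=rv(np.radians(phi+108)),until_force=3); sleep(.4); t("open")
move_l((*D,.17),velocity=.05); 
f=grab_frame("side"); cv2.imwrite("pics/s12.png",cv2.resize(f["img"][230:370,270:470,::-1],None,fx=4,fy=4,interpolation=cv2.INTER_CUBIC))
t("up")
E
```

```text
open 46.31 [ 0.4352 -0.3243  0.1287] -170.63 0.222 [-0.17  0.23 -0.45] [-0.02  0.04 -0.03]
up 47.33 [ 0.435  -0.3241  0.1696] -170.6 0.222 [ 0.07 -0.08 -1.54] [ 0.01 -0.03  0.06]
```

View pics/s12.png

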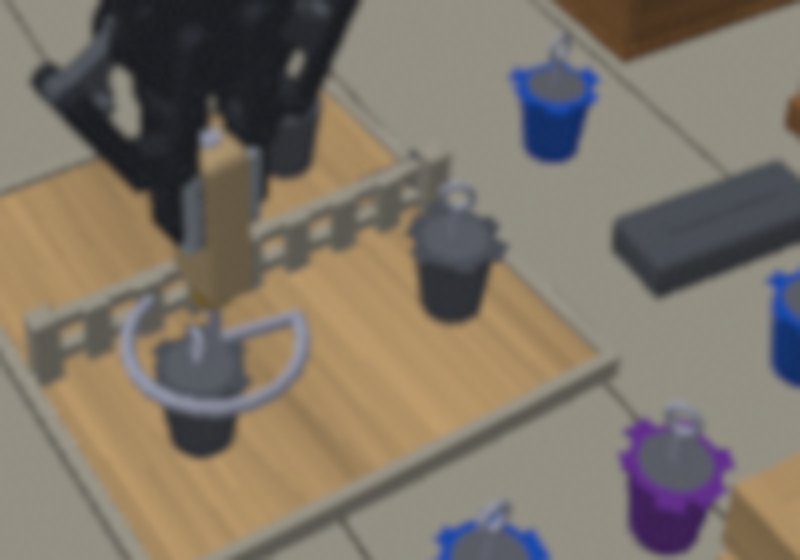

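```bash
python3 - <<'E'
from rot import *
D=np.array([.4352,-.3243])
move_l((*D,.22),velocity=.12)
B=(.45,.04); r=rv(np.radians(156))
movep((*B,.2),r); t("over")
move_l((*B,.074),velocity=.1); sleep(.1)
hit=move_l((*B,.061),velocity=.01,until_force=2); s=t("touch %s"%hit)
sleep(.1); t("settled")
let_go(); t("open")
p=get_state()["position"]; move_l((p[0],p[1],.2),velocity=.1); t("up")
movep((.40,.2,.3),rv(np.radians(100))); t("away")
for n in("side","top"):
    f=grab_frame(n); cv2.imwrite(f"pics/{n}9.png",f["img"][:,:,::-1])
E
```

```text
over 49.27 [0.4502 0.0395 0.1998] 155.98 0.221 [-0.48  0.14 -1.6 ] [ 0.04 -0.06  0.02]
touch True 51.59 [0.45  0.04  0.066] 156.0 0.223 [0.17 0.23 2.88] [-0.   -0.05  0.06]
settled 51.69 [0.4499 0.04   0.066 ] 156.0 0.221 [-0.23  0.33  3.95] [ 0.05 -0.13  0.  ]
open 52.35 [0.4491 0.0401 0.0656] 156.0 0.999 [ 0.6  -0.71  0.69] [ 0.03  0.04 -0.01]
up 53.84 [0.4486 0.0401 0.1994] 156.0 1.001 [ 0.57 -0.54 -0.52] [-0.02 -0.02  0.02]
away 55.07 [0.3999 0.1997 0.2995] 100.02 0.997 [-0.64 -0.27  0.44] [-0.   -0.03 -0.01]
```

View pics/side9.png

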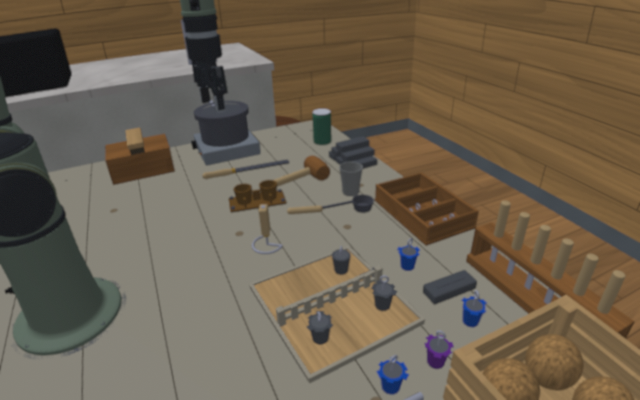

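View pics/top9.png

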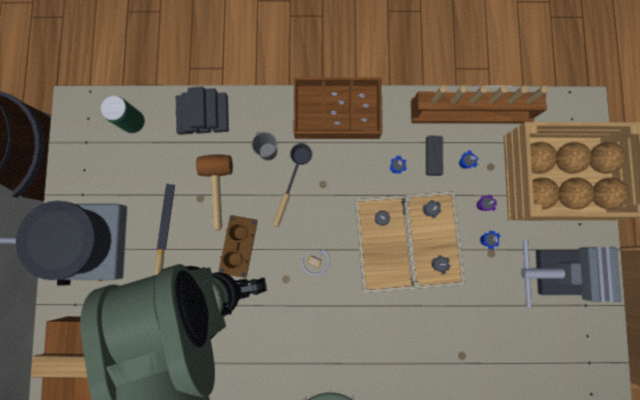

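The side view shows the hook standing upright at about (264,222). The casting stands upright at (319,328), on the same side of the gate as the rough casting at (384,295), with its eye free. In the top view the casting is at (441,264), well clear of the gate at about column 409. The arm is clear of everything.

```bash
python3 - <<'E'
from rot import *
print("casting",onz("top",(441,264),.05),"rough",onz("top",(432,209),.05))
sign_off()
E
```

```text
casting [ 0.43982675 -0.288581    0.05      ] rough [ 0.58375065 -0.26945189  0.05      ]
the job is handed in; nothing more can be done
```

The casting now stands on the sorting board on the rough side of the gate, and the hook stands on the bench. The job is handed in at about 55 s on the clock, with no verdict reported.

**How it went**
- **Hook:** I squeezed the grip first across its width, then across its thickness, to centre it in the jaws. Then I picked it up.
- **Eye:** I felt for it with two downward touches and one sideways touch. The hole's centre came out roughly 12 mm above the casting's top face.
- **Threading:** I turned the hook clockwise through the eye, with no contact force above sensor noise.
- **Carrying:** I lifted the casting hanging free, with about 6.2 N on the wrist, and carried it to the board.
- **Setting down:** It was lowered at 8 mm/s. I turned the hook back out, with no contact seen apart from one reading of about 1.2 N, in line with sensor noise.

**Last checks**
- **Casting:** the final pictures show it upright at about (0.440, -0.289). That is about 70 mm from the gate on the rough side and about 145 mm from the rough casting.
- **Hook:** it stands upright on the bench at about (0.45, 0.04), touching down at the same tool height (0.066 m) as when I gripped it.
- **Everything else:** nothing else appears to have moved, and the arm touches nothing. Part of the file's handle was hidden by the arm in the last top view, but the side view shows it in place.

**What disagreed**
- My first camera estimate of the eye, an average of two views about 8 mm apart, was about 5 mm off sideways. The touches corrected it, and the top camera proved closer than the side one.
- After touchdown the arm drifted about 1 mm before I re-centred it. No force showed from that.

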